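# Enter the evening watering round on the balcony controller

### The arm

A 7-joint arm with a two-finger parallel gripper is mounted at the origin on the work surface. World frame = base frame: x ahead of the robot, y to its left, z up, the work surface at z = 0. Lengths are in m, angles in rad, forces in N, time in s.
With the tool pointing down it reaches from about 0.35 to 0.9 m from the base axis. Payload 7.2 kg.
Tool frame: the origin (TCP) lies at the very end of the fingers, on their centre line; the grasp point (between the pads) lies r.grip_point_offset behind it (r.grip_point_offset is the distance from the TCP to the grasp point, in m); z points along the fingers, y is the line along which they close (so a half turn about z gives the same grasp; the last joint's range is limited). The gripper opens to 85 mm and grips with 20 to 120 N. Pads are 22 mm wide; open, the fingers measure 114 mm over their backs; the gripper's body (76 mm by 85 mm) begins 54 mm behind the grasp point. The pads swing forward as they close: fully open they stand 13 mm farther back than shut.
Start: joints at [-1.254, 0.411, -0.013, 1.596, 0.006, 1.134, -0.082], TCP at [0.235, 0.579, 0.231] pointing down, gripper open.
Joint ranges: [-2.95, 2.95], [-0.29, 1.99], [-1.47, 1.44], [0.14, 2.54], [-1.03, 4.17], [0.13, 1.85], [-2.86, 2.86]. Speed limits (rad/s): [2.39, 2.39, 3.01, 3.01, 3.14, 3.14, 3.14].

### API

Orientations are given as a rotation vector (axis times angle).
In Python, from rig import r, capture, sign_off gives the robot as it stands. The module is installed in compiled form; this text tells all that it offers.
- The arm moves only by the tool step_arm, never from a script. Its argument "moves" is a list that holds one entry, the list of rows, each a list of 4 numbers: the shift along the tool's x, y, z in m, then the turn about the tool's z in degrees. A call has 1 to 5 rows; each row shifts and turns the commanded pose from where the row before left it, along the tool's axes as they then stand; what a row does not reach is not made up. A row lasts 1/8 s, in which the tool goes at most 62.5 mm and 10.7 degrees, less where a joint would pass 70% of its speed; a pose out of reach is approached as far as the arm can. A call with a gripper value outside its range is refused whole. "fingers" is the opening in per cent of the stroke, from 0 (shut) to 100 (fully open), set as the call begins (left out, the last holds). The fingers move at their own pace and stop on an object; the grip force is fixed at half the most. Time passes only in rows, so rows that do not move let the fingers close. It gives the time, the measured TCP pose, the force, the opening and the grip force at its end, in the units of the state.
- r.read_state(): the state, without advancing time (a new reading comes with each control period).
- capture(name): name is "side" or "top" or "wrist"; returns a dict with "color" (480x640x3 uint8, blue, green, red), "fx", "fy", "cx", "cy" (pixels), "k1" (the pictures are not rectified: a ray, as slopes to the right and down, at radius r is drawn at 1 + k1 r^2 times it, then the intrinsics apply), "xyz" and "attitude" of the camera in the world. Camera axes: x right, y up, looking along -z (the intrinsics and any distortion apply to the point x, -y, -z); pixel columns grow to the right and rows downward; lengths in m; the calibration is good to about 2 mm. A picture is of the moment at which its call begins. There is no depth.
- sign_off(): hands the job in; it is judged then, once.
The state is a dict: "time_s": time; "joint_pos": joint angles; "joint_vel": joint speeds; "tau": joint torques, N m; "position": TCP position; "orientation": TCP orientation; "force": force on the tool from outside, world axes, zero at the start; "ft_torque": the same for the moment, N m; "gripper_width": finger opening in m; "grasp_force": force on a finger pad.
Only numpy, scipy, OpenCV 4.12 (cv2) and the standard library are available. Lean on these libraries where they do the work, as an engineer would, in place of code of your own. Each camera call takes 0.05 s, during which the arm holds its last target. There are 200 camera calls.

### The job

Enter tonight's watering round: slide the controller's clear cover open until it meets its stop, then press the coloured keys one at a time, each down to its stop, in the order of the pots with the matching rims, starting with the pot at the copper spout and going round the turntable clockwise as seen from above, and last of all press the green start key. Then slide the cover fully shut again and let go; leave the pots and everything else where they are.

Things in the scene. Friction and masses are not known exactly. Their poses are not given: they have to be found in the camera images.
- controller: Grey watering controller box fixed to the slab, 180 x 310 x 50 mm (x, y, z); origin at the centre of its underside, y along its length. Its flat deck is 50 mm high; two aluminium rails (8 mm wide, 28 mm high, tops at z = 78 mm) run along the whole length at x = -86 and +86 mm. The half at +y carries four round keys, the half at -y is a blank deck (battery compartment).
- cover (a joint): Clear plastic cover (160 x 148 mm, top 72 mm, underside 68 mm above the slab) sliding between the rails. 0 = fully shut over the keys (its centre at controller y = +75 mm); grows towards the controller's -y, to a stop at 0.145 m (fully open, keys free). About 1.5 N of friction; stays where it is left. May start up to 0.03 m open.
- cover_grip (a point): Top centre of the cover's upright aluminium grip bar, 108 mm above the slab. The bar is 64 mm long along the controller's x, 14 mm thick along its y (the sliding direction) and stands 32 mm high on the middle of the cover; it moves with the cover.
- key_blue_top (a point): Centre of the top of the blue round key (key of the pot with the blue rim), 40 mm across, at controller x = +34, y = +109 mm; its top is 63 mm above the slab and it is pressed straight down, 8 mm to its stop.
- key_blue (a joint): Travel of the blue key: 0 = up, 0.008 m = on its stop. Spring: about 1.7 N to start it, 5 N at the stop (0.5 N more the first time); it returns by itself.
- flag_blue (a joint): Tell-tale of the blue key, an orange pin 11 mm across set 31 mm outboard of the key's centre (towards the nearer rail). 0 = standing 7 mm above the deck; the key takes it down when pressed and it stays down, level with the deck, at about 0.0075 m.
- key_yellow_top (a point): Centre of the top of the yellow round key (key of the pot with the yellow rim), 40 mm across, at controller x = +34, y = +41 mm; its top is 63 mm above the slab and it is pressed straight down, 8 mm to its stop.
- key_yellow (a joint): Travel of the yellow key: 0 = up, 0.008 m = on its stop. Spring: about 1.7 N to start it, 5 N at the stop (0.5 N more the first time); it returns by itself.
- flag_yellow (a joint): Tell-tale of the yellow key, an orange pin 11 mm across set 31 mm outboard of the key's centre (towards the nearer rail). 0 = standing 7 mm above the deck; the key takes it down when pressed and it stays down, level with the deck, at about 0.0075 m.
- key_red_top (a point): Centre of the top of the red round key (key of the pot with the red rim), 40 mm across, at controller x = -34, y = +109 mm; its top is 63 mm above the slab and it is pressed straight down, 8 mm to its stop.
- key_red (a joint): Travel of the red key: 0 = up, 0.008 m = on its stop. Spring: about 1.7 N to start it, 5 N at the stop (0.5 N more the first time); it returns by itself.
- flag_red (a joint): Tell-tale of the red key, an orange pin 11 mm across set 31 mm outboard of the key's centre (towards the nearer rail). 0 = standing 7 mm above the deck; the key takes it down when pressed and it stays down, level with the deck, at about 0.0075 m.
- key_green_top (a point): Centre of the top of the green round key (start key), 40 mm across, at controller x = -34, y = +41 mm; its top is 63 mm above the slab and it is pressed straight down, 8 mm to its stop.
- key_green (a joint): Travel of the green key: 0 = up, 0.008 m = on its stop. Spring: about 1.7 N to start it, 5 N at the stop (0.5 N more the first time); it returns by itself.
- flag_green (a joint): Tell-tale of the green key, an orange pin 11 mm across set 31 mm outboard of the key's centre (towards the nearer rail). 0 = standing 7 mm above the deck; the key takes it down when pressed and it stays down, level with the deck, at about 0.0075 m.
- turntable: White ceramic turntable, 300 mm across, top 40 mm above the slab, turns easily; origin on its axis at slab level (frame of its fixed foot). A copper spout, post at x = +200 mm, 213 mm high, arches over the first pot. Pots stand near x, y = (85, 0) mm (first), (-42, -74) (second, clockwise from above) and (-42, 74) (third); which pot is where varies.
- pot_blue: Empty clay pot with a blue rim, 85 mm high, 100 mm across the rim; origin at the centre of its underside, on the ceramic plate.
- pot_yellow: Empty clay pot with a yellow rim, 85 mm high, 100 mm across the rim; origin at the centre of its underside, on the ceramic plate.
- pot_red: Empty clay pot with a red rim, 85 mm high, 100 mm across the rim; origin at the centre of its underside, on the ceramic plate.
- mister: Green plastic mister, 90 mm across, about 195 mm high, standing on the slab; origin under its centre. Bystander.
- cloche: Glass cloche, 140 mm across, 176 mm high, standing on the slab; origin under its centre. Bystander.
- scoop: Stainless steel scoop lying on the slab, 200 mm long along its x, 70 mm wide, 40 mm high; origin under the back of its blade. Bystander.
- clip: Spring-loaded clip lying on the slab, 125 mm long along its x, 24 mm high; origin under its pivot. Bystander.

How it is judged:
On the way, in this order (a step that is already met when the one before it is completed fails the run):
1. the cover is slid fully open (within 10 mm of its stop) (value of joint cover above 0.135 m), for 0.1 s.
2. the key matching the first (at the spout) pot is pressed down (((x of pot_blue in the frame of turntable above 0.05 m and value of joint key_blue above 0.0055 m) or (x of pot_yellow in the frame of turntable above 0.05 m and value of joint key_yellow above 0.0055 m) or (x of pot_red in the frame of turntable above 0.05 m and value of joint key_red above 0.0055 m))), for 0.03 s.
3. the key matching the second (clockwise) pot is pressed down (((y of pot_blue in the frame of turntable below -0.04 m and value of joint key_blue above 0.0055 m) or (y of pot_yellow in the frame of turntable below -0.04 m and value of joint key_yellow above 0.0055 m) or (y of pot_red in the frame of turntable below -0.04 m and value of joint key_red above 0.0055 m))), for 0.03 s.
4. the key matching the third (clockwise) pot is pressed down (((y of pot_blue in the frame of turntable above 0.04 m and value of joint key_blue above 0.0055 m) or (y of pot_yellow in the frame of turntable above 0.04 m and value of joint key_yellow above 0.0055 m) or (y of pot_red in the frame of turntable above 0.04 m and value of joint key_red above 0.0055 m))), for 0.03 s.
5. the green start key is pressed down (value of joint key_green above 0.0055 m), for 0.03 s.
At the end, for the whole second after the job is handed in: The cover is shut to within 8 mm of its closed stop, all four keys are up again (within 2 mm) and all four tell-tales are down (more than 3 mm) (value of joint cover below 0.008 m and value of joint each of key_blue, key_yellow, key_red, key_green below 0.002 m and value of joint each of flag_blue, flag_yellow, flag_red, flag_green above 0.003 m); the robot touches nothing.
It fails at once if a pot's key is pressed before the key of the pot that comes before it ((value of joint flag_blue above 0.003 m and not (value of joint flag_yellow above 0.003 m) and y of pot_blue in the frame of turntable below -0.04 m and x of pot_yellow in the frame of turntable above 0.05 m) or (value of joint flag_blue above 0.003 m and not (value of joint flag_red above 0.003 m) and y of pot_blue in the frame of turntable below -0.04 m and x of pot_red in the frame of turntable above 0.05 m) or (value of joint flag_yellow above 0.003 m and not (value of joint flag_blue above 0.003 m) and y of pot_yellow in the frame of turntable below -0.04 m and x of pot_blue in the frame of turntable above 0.05 m) or (value of joint flag_yellow above 0.003 m and not (value of joint flag_red above 0.003 m) and y of pot_yellow in the frame of turntable below -0.04 m and x of pot_red in the frame of turntable above 0.05 m) or (value of joint flag_red above 0.003 m and not (value of joint flag_blue above 0.003 m) and y of pot_red in the frame of turntable below -0.04 m and x of pot_blue in the frame of turntable above 0.05 m) or (value of joint flag_red above 0.003 m and not (value of joint flag_yellow above 0.003 m) and y of pot_red in the frame of turntable below -0.04 m and x of pot_yellow in the frame of turntable above 0.05 m) or (value of joint flag_blue above 0.003 m and not (value of joint flag_yellow above 0.003 m) and y of pot_blue in the frame of turntable above 0.04 m and y of pot_yellow in the frame of turntable below -0.04 m) or (value of joint flag_blue above 0.003 m and not (value of joint flag_red above 0.003 m) and y of pot_blue in the frame of turntable above 0.04 m and y of pot_red in the frame of turntable below -0.04 m) or (value of joint flag_yellow above 0.003 m and not (value of joint flag_blue above 0.003 m) and y of pot_yellow in the frame of turntable above 0.04 m and y of pot_blue in the frame of turntable below -0.04 m) or (value of joint flag_yellow above 0.003 m and not (value of joint flag_red above 0.003 m) and y of pot_yellow in the frame of turntable above 0.04 m and y of pot_red in the frame of turntable below -0.04 m) or (value of joint flag_red above 0.003 m and not (value of joint flag_blue above 0.003 m) and y of pot_red in the frame of turntable above 0.04 m and y of pot_blue in the frame of turntable below -0.04 m) or (value of joint flag_red above 0.003 m and not (value of joint flag_yellow above 0.003 m) and y of pot_red in the frame of turntable above 0.04 m and y of pot_yellow in the frame of turntable below -0.04 m)).
It fails at once if the green key is pressed before all three pot keys (value of joint flag_green above 0.003 m and (not (value of joint flag_blue above 0.003 m) or not (value of joint flag_yellow above 0.003 m) or not (value of joint flag_red above 0.003 m))).
It fails at once if two keys are pressed at the same time (value of joint each of key_yellow, key_blue above 0.003 m or value of joint each of key_red, key_blue above 0.003 m or value of joint each of key_red, key_yellow above 0.003 m or value of joint each of key_green, key_blue above 0.003 m or value of joint each of key_green, key_yellow above 0.003 m or value of joint each of key_green, key_red above 0.003 m).
It fails at once if a pot is shifted more than 20 mm (distance of any of pot_blue, pot_yellow, pot_red from where it was at the start of the episode above 0.02 m).
It fails at once if the mister, cloche, scoop or clip is shifted more than 30 mm (distance of any of mister, cloche, scoop, clip from where it was at the start of the episode above 0.03 m).
It also fails if it takes over 51 s, if anything falls off the work surface, if the arm or the gripper's body presses on something with over 40 N, if the wrist force passes 120 N, or if a joint passes its speed limit or range.

## Working session

There is one attempt and no reset: what is moved stays moved. The work goes in short steps, Python scripts to look and compute and a tool call to move; the robot and the scene stay as the last step left them, time stands still between calls to the robot, and variables do not carry over. Pictures are saved under pics/ and viewed, at most 10 in all, crops included, and the job is handed in when it is done.

Besides the shell and the picture viewer there is one more tool, called after "Emit:" as a command line: name --argument value ..., lists and objects as JSON in quotes. step_arm: Moves the arm, as the interface text tells. Its arguments: {"type":"object","properties":{"moves":{"type":"array","items":{"type":"array","items":{"type":"array","items":{"type":"number"}}}},"fingers":{"type":"number"}},"required":["moves"]}

```bash
mkdir -p pics
python3 - <<'E'
from rig import r,capture
import cv2,pickle
s=r.read_state();print({k:s[k] for k in("time_s","position","orientation","gripper_width","force")},r.grip_point_offset)
for n in("top","side"):
    c=capture(n);cv2.imwrite(f"pics/{n}0.png",c["color"]);pickle.dump(c,open(n+".pkl","wb"))
    print(n,{k:v for k,v in c.items() if k!="color"})
E
```

```text
{'time_s': 0.0, 'position': array([0.23444772, 0.57879198, 0.23041641]), 'orientation': array([-6.00712733e-01, -3.08335464e+00,  2.62968552e-03]), 'gripper_width': 0.08535167093171804, 'force': array([0.18092287, 0.91439978, 0.31072318])} 0.0187
top {'fx': 497.3891871843661, 'fy': 497.3891871843661, 'cx': 309.25158395278197, 'cy': 246.71897943647508, 'k1': -0.10097101495351019, 'xyz': array([ 0.45321844, -0.02289312,  1.2585806 ]), 'attitude': array([ 0.07568544, -0.08407548, -1.58017071])}
side {'fx': 529.2641821660491, 'fy': 529.2641821660491, 'cx': 311.5622304920128, 'cy': 238.72851328219522, 'k1': 0.042729602340570876, 'xyz': array([ 0.3603985 , -0.96213781,  1.00868271]), 'attitude': array([ 0.81465067, -0.08561386, -0.19398303])}
```

View pics/top0.png

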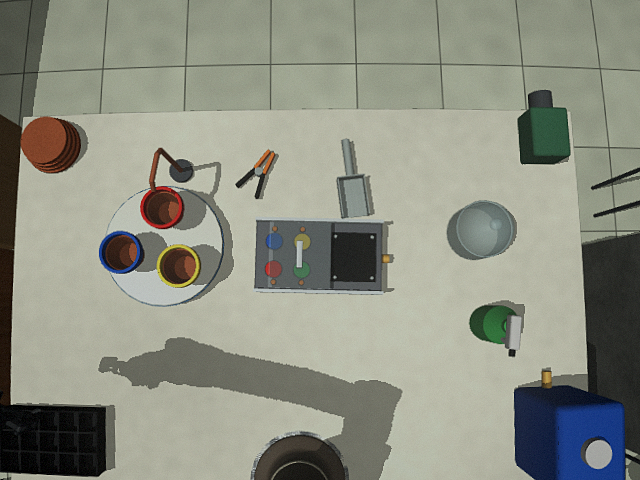

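View pics/side0.png

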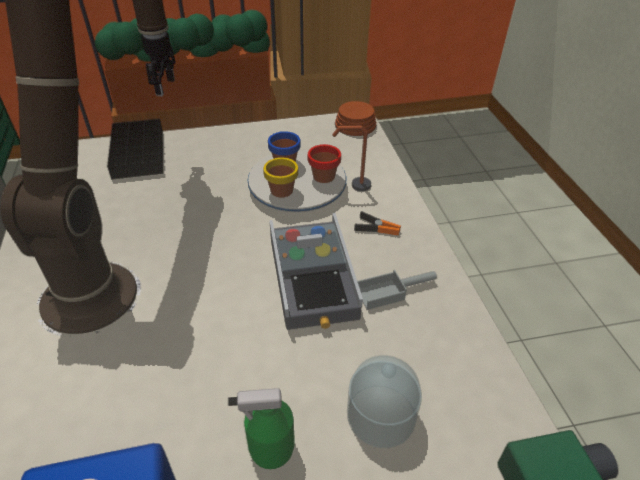

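```bash
cat > h.py <<'E'
import cv2,numpy as np,pickle
from scipy.spatial.transform import Rotation as R
def KD(c): return np.array([[c["fx"],0,c["cx"]],[0,c["fy"],c["cy"]],[0,0,1]]),np.array([c["k1"],0,0,0.])
F=np.diag([1,-1,-1.])
def cast(c,uv,z):
    p=cv2.undistortPoints(np.float64(uv).reshape(-1,1,2),*KD(c))[:,0]
    d=(R.from_rotvec(c["attitude"]).as_matrix()@F@np.c_[p,np.ones(len(p))].T).T
    return c["xyz"]+d*((z-c["xyz"][2])/d[:,2])[:,None]
def proj(c,P):
    M=(R.from_rotvec(c["attitude"]).as_matrix()@F).T
    return cv2.projectPoints((M@(np.atleast_2d(P)-c["xyz"]).T).T,np.zeros(3),np.zeros(3),*KD(c))[0][:,0]
HS={"red":(0,6,90),"yellow":(22,34,70),"green":(50,85,60),"blue":(105,125,80)}
LOC={"blue":(.034,.109),"yellow":(.034,.041),"red":(-.034,.109),"green":(-.034,.041)}
def blobs(c,box,smin=None):
    x0,y0,x1,y1=box;h=cv2.cvtColor(c["color"],cv2.COLOR_BGR2HSV)[y0:y1,x0:x1];o={}
    for k,(a,b,s) in HS.items():
        m=cv2.inRange(h,(a,smin or s,60),(b,255,255))
        n,l,st,ce=cv2.connectedComponentsWithStats(m);i=1+np.argmax(st[1:,4])
        o[k]=(ce[i]+[x0,y0],st[i,4],st[i,2:4])
    return o
def fit(W): # world xy of keys -> controller pose
    A=np.array([LOC[k] for k in W]);B=np.array([W[k][:2] for k in W])
    a=A-A.mean(0);b=B-B.mean(0)
    t=np.arctan2((a[:,0]*b[:,1]-a[:,1]*b[:,0]).sum(),(a*b).sum())
    Q=np.array([[np.cos(t),-np.sin(t)],[np.sin(t),np.cos(t)]])
    o=B.mean(0)-Q@A.mean(0);return o,t,Q,B-(A@Q.T+o)
E
python3 - <<'E'
from h import *
for n,box in(("top",(258,225,325,290)),("side",(275,222,345,265))):
    c=pickle.load(open(n+".pkl","rb"))
    b=blobs(c,box,50)
    for k in b: print(n,k,b[k])
    W={k:cast(c,[b[k][0]],.063)[0] for k in b}
    o,t,Q,e=fit(W);print(o,np.degrees(t));print(e.round(4))
    h=cv2.cvtColor(c["color"],cv2.COLOR_BGR2HSV);x0,y0,x1,y1=box
    m=cv2.inRange(h[y0:y1,x0:x1],(0,0,190),(180,40,255));q=cv2.connectedComponentsWithStats(m);i=1+np.argmax(q[2][1:,4])
    g=q[3][i]+[x0,y0];gw=cast(c,[g],.108)[0];print("grip",g,q[2][i],gw,Q.T@(gw[:2]-o))
    print("tcp px",proj(c,[.2344,.5788,.2304]))
print(R.from_rotvec([-6.00712733e-01, -3.08335464e+00,  2.62968552e-03]).as_matrix().round(3))
c=pickle.load(open("top.pkl","rb"));cv2.imwrite("pics/crop.png",cv2.resize(c["color"][205:305,240:400],None,fx=5,fy=5,interpolation=cv2.INTER_CUBIC))
E
```

```text
top red (array([272.88940092, 268.48387097]), np.int32(217), array([17, 16], dtype=int32))
top yellow (array([302.45398773, 240.28834356]), np.int32(163), array([17, 16], dtype=int32))
top green (array([301.69945355, 270.24590164]), np.int32(183), array([17, 16], dtype=int32))
top blue (array([273.75229358, 240.73394495]), np.int32(218), array([17, 17], dtype=int32))
[ 0.55319442 -0.05269112] -1.9536899528334792
[[ 0.0004  0.0007]
 [ 0.0023 -0.0008]
 [-0.0023 -0.0006]
 [-0.0004  0.0007]]
grip [297.46153846 253.35897436] [39 16  4 26 39] [ 0.55523857 -0.00214063  0.108     ] [0.00031961 0.05059079]
tcp px [[ 22.37414824 402.62013036]]
side red (array([291.93197279, 234.68027211]), np.int32(147), array([15, 13], dtype=int32))
side yellow (array([322.56626506, 249.8373494 ]), np.int32(166), array([16, 14], dtype=int32))
side green (array([296.13017751, 252.94674556]), np.int32(169), array([16, 14], dtype=int32))
side blue (array([318.00833333, 230.15      ]), np.int32(120), array([15, 12], dtype=int32))
[ 0.55329785 -0.05858764] -1.122235420818063
[[-0.0006 -0.0001]
 [-0.0008 -0.0029]
 [-0.001  -0.0016]
 [ 0.0024  0.0046]]Traceback (most recent call last):
  File "<stdin>", line 9, in <module>
    return _wrapfunc(a, 'argmax', axis=axis, out=out, **kwds)
    return bound(*args, **kwds)
ValueError: attempt to get argmax of an empty sequence
```

Emit:
step_arm --moves '[[[0,0,0,-10.2],[0,0,0,-10.2],[-0.0277,-0.0476,0,0],[-0.0277,-0.0476,0,0],[-0.0277,-0.0476,0,0]]]'

```text
time_s: 0.72
position: [0.3142, 0.4324, 0.2309]
orientation: [-0.045, -3.141, 0.001]
force: [1.4, -0.0, 0.2]
gripper_width: 0.0855
grasp_force: 0.0
```

Emit:
step_arm --moves '[[[-0.0277,-0.0476,0,0],[-0.0277,-0.0476,0,0],[-0.0277,-0.0476,0,0],[-0.0277,-0.0476,0,0],[-0.0277,-0.0476,0,0]]]'

```text
time_s: 1.35
position: [0.4457, 0.1905, 0.2313]
orientation: [-0.045, -3.141, -0.0]
force: [-0.9, 0.2, -0.2]
gripper_width: 0.0857
grasp_force: 0.0
```

Emit:
step_arm --moves '[[[-0.0277,-0.0476,0,0],[-0.0277,-0.0476,0,0],[-0.0277,-0.0476,0,0],[-0.0277,-0.0476,0,0],[0,0,0,0]]]'

```text
time_s: 1.98
position: [0.5514, -0.0063, 0.2309]
orientation: [0.057, 3.141, -0.004]
force: [-1.1, 0.3, 0.9]
gripper_width: 0.0853
grasp_force: 0.0
```

Run:
```python
from h import *
from rig import r,capture
c=capture("wrist");pickle.dump(c,open("w1.pkl","wb"));cv2.imwrite("pics/w1.png",c["color"]);print({k:v for k,v in c.items() if k!="color"})
s=r.read_state();print(s["position"],s["orientation"])
```

```text
{'fx': 333.8812054199148, 'fy': 333.8812054199148, 'cx': 319.9557640417329, 'cy': 235.9634043074458, 'k1': -0.02410562564269209, 'xyz': array([ 0.4730349 , -0.002868  ,  0.37357426]), 'attitude': array([-0.2484706 , -0.23657968,  1.52299058])}
[ 0.55057955 -0.00340054  0.23075139] [-5.17333471e-02 -3.14026630e+00  1.24640619e-03]
```

View pics/w1.png

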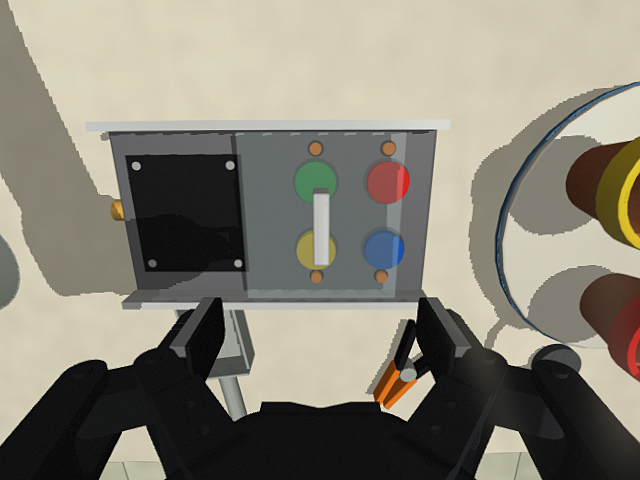

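Run:
```python
from h import *
c=pickle.load(open("w1.pkl","rb"))
b=blobs(c,(285,158,415,275),60)
for k in b: print(k,b[k])
W={k:cast(c,[b[k][0]],.063)[0] for k in b}
o,t,Q,e=fit(W);print(o,np.degrees(t));print(e.round(4))
h=cv2.cvtColor(c["color"],cv2.COLOR_BGR2HSV)[180:275,300:345]
m=cv2.inRange(h,(0,0,175),(180,30,255));q=cv2.connectedComponentsWithStats(m);i=1+np.argmax(q[2][1:,4]);x,y,w,hh,_=q[2][i]
print("bar",x+300,y+180,w,hh)
for row in(200,230,260):
  xs=np.where(m[row-180]>0)[0]+300;P=cast(c,[[xs.min(),row],[xs.max()+1,row]],.108);print(row,xs.min(),xs.max(),P.round(4).tolist(),((P[:,:2]-o)@Q).round(4).tolist())
# rail top edges
g=cv2.cvtColor(c["color"],cv2.COLOR_BGR2HSV);mr=cv2.inRange(g[100:140],(0,0,190),(180,25,255))
for p in ([86,126],[449,124],[123,305],[425,306]):
  P=cast(c,[p],.078)[0];print("rail",P.round(4),(Q.T@(P[:2]-o)).round(4))
```

```text
red (array([387.35787321, 181.78527607]), np.int32(1467), array([44, 43], dtype=int32))
yellow (array([306.66007194, 251.13309353]), np.int32(556), array([32, 41], dtype=int32))
green (array([314.14225233, 179.51820491]), np.int32(1181), array([43, 43], dtype=int32))
blue (array([383.49489395, 249.46268657]), np.int32(1273), array([41, 40], dtype=int32))
[ 0.54936976 -0.05446615] -3.5643669087265706
[[-0.0003  0.001 ]
 [ 0.0021 -0.0051]
 [-0.0005  0.0009]
 [-0.0013  0.0032]]
bar 314 194 15 71
200 314 328 [[0.5275, -0.0102, 0.108], [0.528, 0.0019, 0.108]] [[-0.0245, 0.0429], [-0.0249, 0.055]]
230 315 327 [[0.5528, -0.0104, 0.108], [0.5532, 0.0004, 0.108]] [[0.0007, 0.0442], [0.0004, 0.055]]
260 315 327 [[0.5796, -0.0114, 0.108], [0.58, -0.0003, 0.108]] [[0.0275, 0.0449], [0.0272, 0.056]]
rail [ 0.4625 -0.203   0.078 ] [-0.0775 -0.1536]
rail [0.4724 0.1054 0.078 ] [-0.0868  0.1548]
rail [ 0.6341 -0.2077  0.078 ] [ 0.0941 -0.1477]
rail [0.6449 0.0956 0.078 ] [0.086  0.1557]
```

Emit:
step_arm --moves '[[[-0.003,-0.0015,0.04,0],[0,0,0.05,0],[0,0,0.04,0],[0,0,0.019,0],[0,0,0,0]]]'

```text
time_s: 2.65
position: [0.5518, -0.0013, 0.0808]
orientation: [-0.042, -3.138, -0.0]
force: [0.1, 0.0, 0.2]
gripper_width: 0.0858
grasp_force: 0.0
```

Emit:
step_arm --moves '[[[0,0,0,0],[0,0,0,0],[0,0,0,0],[0,0,0,0],[0,0,0,0]]]' --fingers 0

```text
time_s: 3.28
position: [0.5537, -0.003, 0.083]
orientation: [0.046, 3.14, 0.0]
force: [-1.2, -0.4, 5.1]
gripper_width: 0.0128
grasp_force: 58.6
```

Emit:
step_arm --moves '[[[0,-0.015,0,0],[0,-0.025,0,0],[0,-0.025,0,0],[0,-0.025,0,0],[0,-0.015,0,0]]]'

```text
time_s: 3.9
position: [0.5502, -0.1087, 0.083]
orientation: [0.047, 3.141, 0.001]
force: [-2.2, 2.3, 8.6]
gripper_width: 0.0125
grasp_force: 59.2
```

Emit:
step_arm --moves '[[[0,-0.005,0,0],[0,-0.004,0,0],[0,-0.003,0,0],[0,0,0,0]]]'

```text
time_s: 4.4
position: [0.5498, -0.1202, 0.083]
orientation: [-0.047, -3.141, -0.0]
force: [-3.3, 0.4, 7.5]
gripper_width: 0.013
grasp_force: 59.2
```

Emit:
step_arm --moves '[[[0,-0.002,0,0],[0,-0.002,0,0],[0,-0.001,0,0],[0,0,0,0]]]'

```text
time_s: 4.9
position: [0.5498, -0.1225, 0.083]
orientation: [-0.044, -3.141, -0.005]
force: [-4.4, 7.2, 9.1]
gripper_width: 0.0127
grasp_force: 59.5
```

Emit:
step_arm --moves '[[[0,0.002,0,0],[0,0,0,0],[0,0,-0.02,0],[0,0,-0.05,0],[0,0,-0.05,0]]]' --fingers 100

```text
time_s: 5.52
position: [0.5496, -0.1232, 0.2033]
orientation: [-0.046, -3.14, 0.001]
force: [1.4, -0.3, -0.2]
gripper_width: 0.0855
grasp_force: 0.0
```

Emit:
step_arm --moves '[[[0,0.05,0,0],[0,0.05,0,0],[0,0,0,0],[0,0,0,0]]]' --fingers 0

```text
time_s: 6.02
position: [0.5528, -0.0235, 0.2022]
orientation: [-0.045, -3.141, 0.001]
force: [0.3, -0.5, 0.2]
gripper_width: 0.0121
grasp_force: 0.0
```

Run:
```python
from h import *
from rig import r,capture
c=capture("wrist");pickle.dump(c,open("w2.pkl","wb"));cv2.imwrite("pics/w2.png",c["color"])
s=r.read_state();print(s["position"],s["orientation"],s["gripper_width"],s["force"])
```

```text
[ 0.55276025 -0.0241657   0.20217352] [-4.73190593e-02 -3.14106928e+00  1.30595305e-03] 0.004546193360463281 [-0.67808872 -0.05519797  0.57744116]
```

View pics/w2.png

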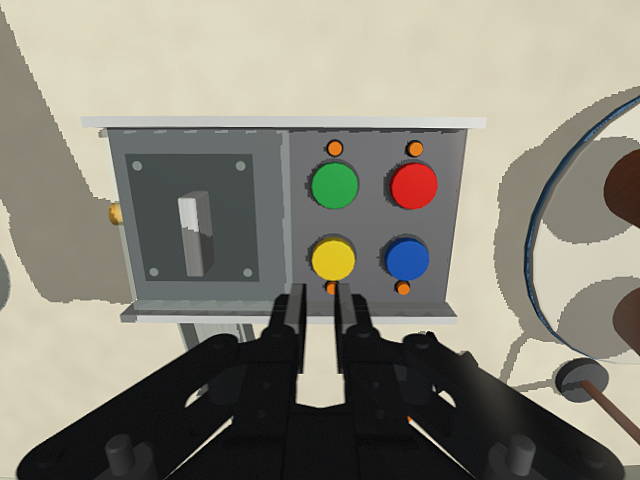

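The cover is open with its bar at (194,235). The keys are clear: green (335,186), red (414,186), yellow (334,260), blue (407,259), and the fingers are closing.

Run:
```python
from h import *
c=pickle.load(open("w2.pkl","rb"))
b=blobs(c,(295,155,450,285),100)
for k in b: print(k,b[k])
W={k:cast(c,[b[k][0]],.062)[0] for k in b}
o,t,Q,e=fit(W);print(o,np.degrees(t));print(e.round(4))
for k in W: print(k,W[k].round(4))
```

```text
red (array([412.98987057, 185.37084975]), np.int32(1777), array([49, 48], dtype=int32))
yellow (array([332.74030243, 258.57001972]), np.int32(1521), array([45, 44], dtype=int32))
green (array([334.12914485, 185.21873182]), np.int32(1719), array([47, 47], dtype=int32))
blue (array([406.33046927, 258.69596827]), np.int32(1513), array([44, 45], dtype=int32))
[ 0.55224285 -0.05281437] -1.7926365655623155
[[ 0.0004 -0.0004]
 [-0.0005  0.0004]
 [ 0.0007  0.0005]
 [-0.0006 -0.0005]]
red [0.5221 0.0568 0.062 ]
yellow [ 0.587  -0.0125  0.062 ]
green [ 0.5202 -0.0102  0.062 ]
blue [0.589  0.0545 0.062 ]
```

Emit:
step_arm --moves '[[[0.017,0.04,0.03,0],[0.0165,0.04,0.05,0],[0,0,0.042,0],[0,0,0,0]]]'

```text
time_s: 6.58
position: [0.5204, 0.0543, 0.0807]
orientation: [-0.047, -3.136, 0.003]
force: [0.3, -0.6, 0.9]
gripper_width: -0.0001
grasp_force: 0.0
```

Emit:
step_arm --moves '[[[0,0,0.008,0],[0,0,0.008,0],[0,0,0.009,0],[0,0,0,0],[0,0,0,0]]]'

```text
time_s: 7.2
position: [0.5233, 0.0555, 0.0586]
orientation: [0.046, 3.14, -0.0]
force: [2.7, -1.9, 3.1]
gripper_width: 0.0001
grasp_force: 1.7
```

Emit:
step_arm --moves '[[[0,0,0.003,0],[0,0,0.002,0],[0,0,0,0],[0,0,0,0]]]'

```text
time_s: 7.7
position: [0.5234, 0.0556, 0.0548]
orientation: [0.046, 3.139, 0.001]
force: [-2.7, -3.6, 22.4]
gripper_width: -0.0001
grasp_force: 11.1
```

Emit:
step_arm --moves '[[[0,0,-0.02,0],[0,0,-0.02,0],[-0.033,-0.033,0,0],[-0.0325,-0.033,0,0],[0,0,0,0]]]'

```text
time_s: 8.32
position: [0.587, -0.015, 0.0925]
orientation: [-0.052, -3.141, 0.002]
force: [-0.4, -0.1, 0.5]
gripper_width: 0.0
grasp_force: 0.0
```

Emit:
step_arm --moves '[[[0,0,0.02,0],[0,0,0.01,0],[0,0,0.009,0],[0,0,0,0],[0,0,0,0]]]'

```text
time_s: 8.95
position: [0.5845, -0.0108, 0.055]
orientation: [-0.044, -3.139, -0.002]
force: [-8.8, 0.8, 16.1]
gripper_width: -0.0002
grasp_force: 7.7
```

Emit:
step_arm --moves '[[[0,0,-0.02,0],[0,0,-0.02,0],[0,0.034,0,0],[0,0.033,0,0],[0,0,0,0]]]'

```text
time_s: 9.57
position: [0.5877, 0.0593, 0.0939]
orientation: [-0.037, -3.141, -0.003]
force: [0.4, -0.5, -0.2]
gripper_width: -0.0001
grasp_force: 0.0
```

Emit:
step_arm --moves '[[[0,0,0.02,0],[0,0,0.01,0],[0,0,0.01,0],[0,0,0,0],[0,0,0,0]]]'

```text
time_s: 10.2
position: [0.5875, 0.0545, 0.055]
orientation: [-0.046, -3.14, -0.0]
force: [-6.2, -0.0, 13.2]
gripper_width: 0.0003
grasp_force: 6.6
```

Emit:
step_arm --moves '[[[0,0,-0.02,0],[0,0,-0.02,0],[0,0,0,0]]]'

```text
time_s: 10.58
position: [0.5893, 0.0548, 0.0954]
orientation: [0.046, 3.138, 0.001]
force: [0.6, -0.2, -0.2]
gripper_width: 0.0001
grasp_force: 0.0
```

Run:
```python
from h import *
from rig import r,capture
c=capture("wrist");cv2.imwrite("pics/w3.png",c["color"])
s=r.read_state();print(s["position"],s["orientation"])
```

```text
[0.58850507 0.05482077 0.09432599] [4.56880188e-02 3.13978909e+00 4.31570101e-04]
```

View pics/w3.png

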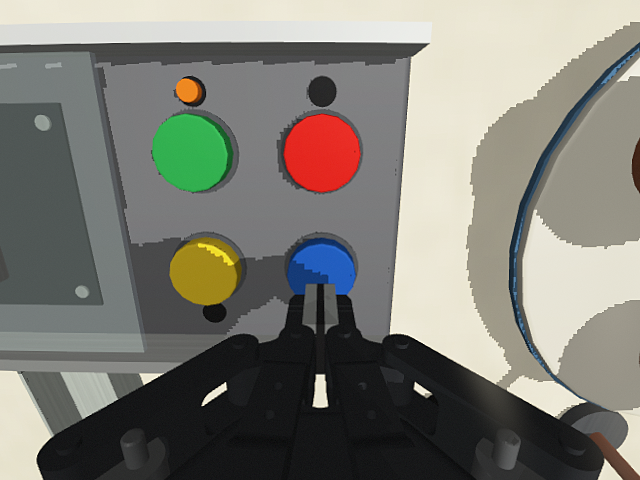

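The red (322,90) and yellow (214,312) tell-tales are down, green's (189,90) is still up, and blue's is hidden by the fingers. Blue did reach its stop at z = 0.055 with 13 N. Green is next.

Emit:
step_arm --moves '[[[0.033,-0.033,0,0],[0.033,-0.0335,0,0],[0,0,0,0]]]'

```text
time_s: 11.0
position: [0.517, -0.0126, 0.093]
orientation: [-0.052, -3.138, 0.002]
force: [0.9, 0.3, -0.5]
gripper_width: -0.0
grasp_force: 0.0
```

Emit:
step_arm --moves '[[[0,0,0.02,0],[0,0,0.01,0],[0,0,0.01,0],[0,0,0,0],[0,0,0,0]]]'

```text
time_s: 11.62
position: [0.52, -0.009, 0.0549]
orientation: [-0.044, -3.141, -0.001]
force: [-7.2, 0.8, 18.3]
gripper_width: 0.0002
grasp_force: 8.9
```

Emit:
step_arm --moves '[[[0,0,-0.02,0],[0,0,-0.05,0],[0,0,-0.05,0],[0,0,0,0]]]'

```text
time_s: 12.12
position: [0.5229, -0.0093, 0.1775]
orientation: [0.045, 3.134, 0.002]
force: [-0.5, -0.5, -0.9]
gripper_width: -0.0002
grasp_force: 0.0
```

Run:
```python
from h import *
from rig import r,capture
c=capture("wrist");cv2.imwrite("pics/w4.png",c["color"])
s=r.read_state();print(s["position"],s["orientation"])
```

```text
[ 0.52149061 -0.00917017  0.1754355 ] [4.44033313e-02 3.13741213e+00 1.10783705e-03]
```

View pics/w4.png

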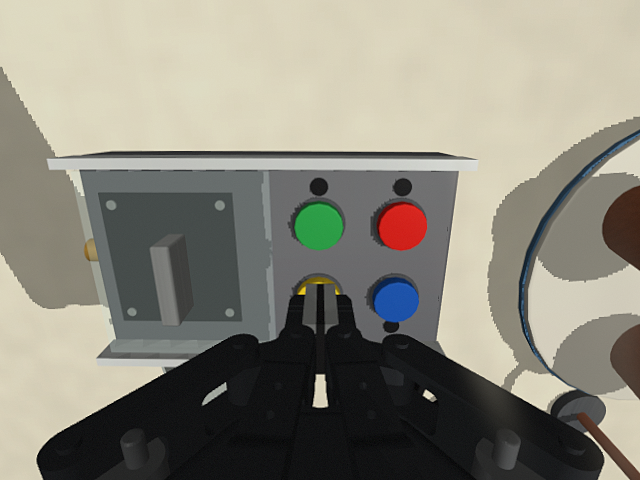

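All four tell-tales are down: (319,186), (402,186) and (391,326) here, with yellow's seen down earlier. I'll regrip the bar and close the cover.

Emit:
step_arm --moves '[[[-0.011,-0.0375,0,0],[-0.011,-0.0375,0,0],[-0.0105,-0.0375,0,0],[0,0,0,0],[0,0,0,0]]]' --fingers 100

```text
time_s: 12.8
position: [0.5487, -0.1221, 0.1725]
orientation: [-0.045, -3.139, -0.001]
force: [-0.1, 1.2, 0.7]
gripper_width: 0.085
grasp_force: 0.0
```

Emit:
step_arm --moves '[[[0,0,0.04,0],[0,0,0.03,0],[0,0,0.02,0],[0,0,0,0]]]'

```text
time_s: 13.3
position: [0.548, -0.121, 0.0822]
orientation: [-0.042, -3.137, -0.002]
force: [0.1, 0.0, -0.1]
gripper_width: 0.0852
grasp_force: 0.0
```

Emit:
step_arm --moves '[[[0,0,0,0],[0,0,0,0],[0,0,0,0],[0,0,0,0],[0,0,0,0]]]' --fingers 0

```text
time_s: 13.92
position: [0.5496, -0.1225, 0.0847]
orientation: [0.045, 3.141, 0.001]
force: [-0.5, 2.1, 5.9]
gripper_width: 0.0127
grasp_force: 58.8
```

Closing takes 145 mm of travel.

Emit:
step_arm --moves '[[[0,0.02,0,0],[0,0.03,0,0],[0,0.03,0,0],[0,0.03,0,0],[0,0.02,0,0]]]'

```text
time_s: 14.55
position: [0.554, 0.0093, 0.0847]
orientation: [0.043, 3.139, 0.001]
force: [3.2, -1.8, 4.3]
gripper_width: 0.0124
grasp_force: 59.9
```

Emit:
step_arm --moves '[[[0,0.007,0,0],[0,0.005,0,0],[0,0.004,0,0],[0,0,0,0]]]'

```text
time_s: 15.05
position: [0.5545, 0.0226, 0.0847]
orientation: [0.046, 3.139, -0.001]
force: [1.7, -3.5, 6.1]
gripper_width: 0.0127
grasp_force: 60.2
```

Emit:
step_arm --moves '[[[0,0.002,0,0],[0,0,0,0]]]'

```text
time_s: 15.3
position: [0.5545, 0.0226, 0.0847]
orientation: [0.048, 3.139, -0.004]
force: [0.7, -8.1, 6.1]
gripper_width: 0.013
grasp_force: 60.2
```

Emit:
step_arm --moves '[[[0,-0.003,0,0],[0,0,0,0],[0,0,0,0]]]'

```text
time_s: 15.68
position: [0.5545, 0.0223, 0.0847]
orientation: [0.046, 3.139, 0.0]
force: [1.3, -2.3, 5.4]
gripper_width: 0.0128
grasp_force: 60.2
```

Emit:
step_arm --moves '[[[0,0,0,0],[0,0,0,0],[0,0,-0.02,0],[0,0,-0.05,0],[0,0,-0.05,0]]]' --fingers 100

```text
time_s: 16.3
position: [0.5528, 0.0223, 0.2047]
orientation: [-0.045, -3.139, 0.0]
force: [1.4, 0.1, -0.2]
gripper_width: 0.0853
grasp_force: 0.0
```

Emit:
step_arm --moves '[[[0,0,-0.03,0],[0,0,0,0],[0,0,0,0]]]'

```text
time_s: 16.68
position: [0.5528, 0.0223, 0.2331]
orientation: [-0.044, -3.14, -0.0]
force: [0.2, -0.0, -0.1]
gripper_width: 0.0854
grasp_force: 0.0
```

Run:
```python
from h import *
from rig import r,capture
c=capture("wrist");cv2.imwrite("pics/w5.png",c["color"])
s=r.read_state();print(s["position"],s["force"])
```

```text
[0.55264914 0.02220165 0.2326406 ] [ 0.30308511  0.97532786 -0.1728777 ]
```

View pics/w5.png

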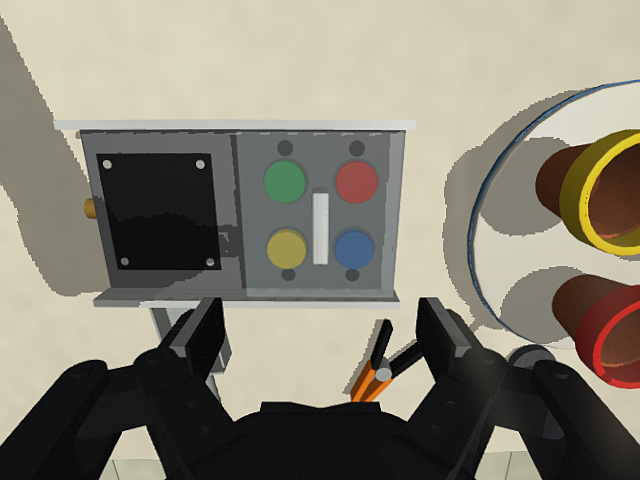

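The cover is shut with its bar at (320,228), midway between the keys. All four tell-tales are down and the keys are up.

```bash
python3 -c "
from rig import sign_off
print(sign_off())"
```

```text
the job is handed in; nothing more can be done
None
```

The watering round is entered: I slid the cover to its open stop, pressed red, yellow, blue, then green down to their stops, slid the cover fully shut and let go; the job is handed in at about 17 s, but no verdict was returned.

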